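# Roll the tip caddy into its parking bay

## Robot

A 6-joint arm with a two-finger parallel gripper is mounted at the origin on a cart in front of the work surface, level with it; the furniture and walls round the work are solid. World frame = base frame: x ahead of the robot, y to its left, z up, the work surface at z = 0. Lengths are in m, angles in rad, forces in N, time in s.
With the tool pointing down it reaches from about 0.35 to 0.975 m from the base axis. Payload 4.9 kg.
Tool frame: the origin (TCP) lies at the very end of the fingers, on their centre line; the grasp point (between the pads) lies 19 mm behind it (manip.grasp_offset is the distance from the TCP to the grasp point, in m); z points along the fingers, y is the line along which they close (so a half turn about z gives the same grasp; the last joint's range is limited). The gripper opens to 85 mm and grips with 20 to 120 N. Pads are 22 mm wide; open, the fingers measure 114 mm over their backs; the gripper's body (76 mm by 85 mm) begins 54 mm behind the grasp point. The pads swing forward as they close: fully open they stand 13 mm farther back than shut.
Start: joints at [-1.463, 0.053, 1.613, -0, 1.476, -0.119], TCP at [0.141, -0.609, 0.231] pointing down, gripper open.
Joint ranges: [-3.01, 3.01], [-1.01, 2.22], [0.06, 2.58], [-1.02, 4.17], [0.09, 2.62], [-3.14, 3.14]. Speed limits (rad/s): [2.57, 2.57, 3.14, 3.14, 3.14, 3.14].

## Interface

Orientations are given as a unit quaternion [w, x, y, z].
In Python, from plant import manip, eyes, job_done, models gives the robot as it stands.
- The arm moves only by the tool servo_tool, never from a script. Its argument "motion" is one flat list of numbers, 5 for each row, row after row: the opening, from -1 (shut) to 1 (fully open), then the shift along the tool's x, y, z normalised to -1 to 1, where 1 is 120 mm, then the turn about the tool's z normalised to -1 to 1, where 1 is 45 degrees. A call has 1 to 5 rows; each row is the pose to reach, as a shift and turn from the pose commanded when the call began, along the tool's axes at that moment; what a row does not reach only later rows make up. A row lasts 1/8 s, in which the tool goes at most 62.5 mm and 10.7 degrees, less where a joint would pass 70% of its speed; a pose out of reach is approached as far as the arm can. A call with a number of a shift or a turn outside -1 to 1 is refused whole. A call with a gripper value outside its range is refused whole. The fingers move at their own pace and stop on an object; the grip force is fixed at half the most. Time passes only in rows, so rows that repeat a pose let the fingers close. It gives the time, the measured TCP pose, the force, the opening and the grip force at its end, in the units of the state.
- manip.state(): the state, without advancing time (a new reading comes with each control period).
- eyes.grab_frame(name): name is "scene" or "top" or "wrist"; returns (picture, depth): 420x560x3 uint8, red, green, blue; 420x560 float32, m along the optical axis (not along the pixel's ray), 0 where there is no reading.
- eyes.camera_params(name): a dict with "fov_y" (degrees; the focal length in pixels is half the picture's height over the tangent of half this angle, whatever the lens; pixels are square), "cx", "cy" (the principal point, pixels), "pose" (4x4, takes a point from camera to world coordinates); the wrist camera has in their place "T_tool_cam" (4x4, takes a point from camera to tool coordinates, whose origin is the TCP and whose axes are the flange's). Camera axes: x right, y up, looking along -z (the intrinsics and any distortion apply to the point x, -y, -z); pixel columns grow to the right and rows downward; lengths in m; the calibration is good to about 2 mm. A picture is of the moment at which its call begins: read the wrist's pose just before it. camera_params takes no time and is no camera call.
- job_done(): hands the job in; it is judged then, once.
Trained networks look in the newest picture that a camera, given by its name, has taken for a name from the list of things; names that differ only in an ending like _2 or _b are one class to them, and where a whole thing is asked for, a point or a joint stands for the part that bears it (a point fixed in the world has none). Each returns a list of dicts, best first, with "p" (0 to 1); they miss things now and then, are a little off and sometimes report something else, mostly with a low value. They report only what shows in the picture. A call takes as long as a camera call.
- models.regions_of(camera, label): "mask" (420x560 bool, what is visible of it) and "pixel" ([column, row] in pixels, amid what is visible of it).
The state is a dict: "time": time; "joint_pos": joint angles; "joint_vel": joint speeds; "joint_efforts": joint torques, N m; "tool_pos": TCP position; "tool_rot": TCP orientation; "contact_force": force on the tool from outside, world axes, zero at the start; "ft_torque": the same for the moment, N m; "gripper_width": opening from 0.0 (shut) to 1.0 (fully open); "grasp_force": force on a finger pad.
Only numpy, scipy, OpenCV 4.12 (cv2) and the standard library are available. Lean on these libraries where they do the work, as an engineer would, in place of code of your own. Each camera call takes 0.05 s, during which the arm holds its last target. There are 200 camera calls.

## Task

Take the little wheeled caddy by its push bar and push it forward, all wheels on the bench, until both front swivel castors trail straight; then steer it into the parking bay between the two rails and press it gently home until the catch pin has ridden over the ridge on its tongue and dropped behind it. Do not ram the stop: its depth is not known beforehand, so feel for it (keep well under 15 N on the bay). Leave the tip refill lying in the tray, the castors trailing and everything else where it is, and let go.

Things in the scene. Friction and masses are not known exactly. Their poses are not given: they have to be found in the camera images.
- caddy_handle (a point): Centre of the caddy's push bar: bare round steel, 10 mm thick, 72 mm long between its uprights, level along the caddy's y, 100 mm above the bench and 90 mm behind the caddy's middle. Axes are the caddy's: x forward (the way it is pushed), y to its left, z up. 27 mm of free room in front of the bar before the load, whose top is 36 mm lower than the bar; nothing behind it.
- caddy: Bare-aluminium wheeled caddy: tray 124 mm long (x), 84 wide (y), floor at 34 mm, lip up to 46 mm; about 0.6 kg (varies by a quarter) plus 0.15 kg load. Origin on the bench under the tray's middle; x forward. Two fixed rear wheels (22 mm diameter) 45 mm behind the origin, 30 mm to each side; two swivel castors in front.
- caddy_nose (a point): Tip of the steel latch tongue, 125 mm ahead of the caddy's origin, 31 mm above the bench; axes as the caddy's. The tongue is 24 mm wide and carries a rounded cross ridge, top 43 mm above the bench, from 9 mm behind the tip (rounded) to 41 mm behind it (steep).
- castor_l (a joint): Swivel angle of the left front castor about the vertical (rad, anticlockwise from above): 0 when its wheel trails straight behind its pivot (pivot 45 mm ahead of the caddy's origin, 28 mm to the side, trail 12 mm). Turns freely; about 50 mm of straight forward pushing swings it to trail. Starts well turned.
- castor_r (a joint): The same for the right front castor; it may start at any angle up to 2.2 rad either way. (On the lane between caddy and bay a fixed heap of tubes lies beyond world x = 0.517 m: keep the tray clear of it.)
- dock: Parking bay fixed to the bench: two parallel aluminium rails 45 mm high, 96 mm apart inside (6 mm spare each side of the tray), 250 mm long, with a flared mouth reaching 34 mm out. Origin on the bench in the middle of the mouth where the straight rails begin; x points into the bay, y to its left, z up. No floor: the wheels stay on the bench.
- dock_mouth (a point): Same point and axes as the bay's origin. In the bay sits an adjustable grey stop carriage with a rubber-faced buffer (5 N per mm, 8 mm travel). Its setting is not reported: the tongue tip meets the buffer anywhere from 160 to 192 mm beyond this point, to be found by feel. A push of 7 to 10 N on the buffer is surely home; over 15 N on the bay is ramming.
- catch (a joint): Lift of the sprung catch pin above the tongue (m): 0 hanging down (empty, or dropped behind the ridge), 0.004 on the ridge. Lifting begins about 38 mm short of the buffer and takes 3 to 6 N, easing on the flat crest; then the pin drops behind the ridge just as the tongue meets the buffer, and holds the caddy. Its arm, 82 to 92 mm above the bench, stays ahead of the tray.
- tips: The load: a pale green pipette-tip refill block, 115 mm long, 60 wide, 30 high, lying loose in the caddy's tray, lengthwise (its top 64 mm above the bench). Origin under its centre.
- dish: Bystander, culture dish beyond the bay: 93 mm round, 16 mm high. Loose; origin under its centre. Not to be disturbed.
- bottle: Bystander, small reagent bottle past the end of the bay: white, 47 mm across, 100 mm high. Loose; origin under its centre. Not to be disturbed.
- tube: Bystander, culture tube behind the caddy: 193 mm long, 20 mm thick, lying. Loose; origin under its centre. Not to be disturbed.
- forceps: Bystander, forceps to the right of the tube: steel, 130 mm long, 10 mm high, lying. Loose; origin under its centre. Not to be disturbed.

How it is judged:
By the outcome, as a careful person would: the job done as asked, in the order asked, and still so for the second after the job is handed in, with the robot touching nothing.
It also fails if it takes over 54 s, if anything falls off the work surface, if the arm or the gripper's body presses on something with over 40 N, if the wrist force passes 120 N, or if a joint passes its speed limit or range.

## Working session

There is one attempt and no reset: what is moved stays moved. The work goes in short steps, Python scripts to look and compute and a tool call to move; the robot and the scene stay as the last step left them, time stands still between calls to the robot, and variables do not carry over. Pictures are saved under pics/ and viewed, at most 10 in all, crops included, and the job is handed in when it is done.

Besides the shell and the picture viewer there is one more tool, called after "Call:" as name(argument=value, ...) on one line, values as JSON. servo_tool: Moves the arm, as the interface text tells. Its arguments: {"type":"object","properties":{"motion":{"type":"array","items":{"type":"number","minimum":-1,"maximum":1}}},"required":["motion"]}

```bash
mkdir -p pics; ls; cat > h.py <<'E'
import numpy as np,cv2
from plant import manip,eyes,models,job_done
def K(cam):
    p=eyes.camera_params(cam);f=210/np.tan(np.radians(p["fov_y"]/2));return p,f
def cloud(cam,d):
    p,f=K(cam);v,u=np.mgrid[0:420,0:560]
    P=np.stack([(u-p["cx"])/f*d,-(v-p["cy"])/f*d,-d,np.ones_like(d)],-1)
    return (P@np.array(p["pose"]).T)[...,:3]
E
python3 - <<'E'
from h import *
print({k:v for k,v in manip.state().items()})
for c in("scene","top","wrist"):
    print(c,eyes.camera_params(c))
im={}
for c in("scene","top"):
    a,d=eyes.grab_frame(c);np.savez("pics/%s0.npz"%c,a=a,d=d);cv2.imwrite("pics/%s0.png"%c,a[...,::-1])
E
```

```text
pics
{'time': 0.0, 'joint_pos': array([-1.46302052e+00,  5.33616653e-02,  1.61425593e+00, -6.17567836e-06,
        1.47596734e+00, -1.18997516e-01]), 'joint_vel': array([ 0.00094189, -0.00176294, -0.00069514, -0.00112951,  0.00094311,
        0.00051729]), 'joint_efforts': array([ 2.11967636e-03, -3.93681192e+01, -3.70174849e+01,  1.63182708e-04,
        7.22361845e-03, -1.06432495e-06]), 'tool_pos': array([ 0.14045711, -0.60839943,  0.23008276]), 'tool_rot': array([-9.96145071e-04,  9.93578091e-01,  1.13144093e-01,  2.51556494e-06]), 'contact_force': array([-0.22427407, -0.28780421, -0.14598489]), 'ft_torque': array([-0.00013224, -0.00481806,  0.01878476]), 'grasp_force': 0.0, 'gripper_width': 0.9987646147119379}
scene {'fov_y': 56.56817662708947, 'cx': 286.81010263454556, 'cy': 207.2574562298638, 'pose': array([[-0.7852114 ,  0.42382191, -0.45146211, -0.16952606],
       [-0.61883216, -0.51102618,  0.59657271,  0.95809035],
       [ 0.02213163,  0.74781497,  0.66353821,  1.09151314],
       [ 0.        ,  0.        ,  0.        ,  1.        ]])}
top {'fov_y': 55.69703260526646, 'cx': 273.7797567205722, 'cy': 207.13383920077206, 'pose': array([[-0.02933487,  0.97472266, -0.2214841 ,  0.22542308],
       [-0.99956826, -0.02897415,  0.00487823,  0.047094  ],
       [-0.00166239,  0.22153158,  0.97515178,  1.37727146],
       [ 0.        ,  0.        ,  0.        ,  1.        ]])}
wrist {'fov_y': 59.35297929427685, 'cx': 278.0696661375351, 'cy': 211.92861856951478, 'T_tool_cam': array([[-1.19368275e-04,  9.58598221e-01,  2.84762068e-01,
         7.18079015e-02],
       [ 9.99999986e-01,  8.00847829e-05,  1.49595567e-04,
        -4.38876640e-04],
       [ 1.20596936e-04,  2.84762082e-01, -9.58598217e-01,
        -1.42269721e-01],
       [ 0.00000000e+00,  0.00000000e+00,  0.00000000e+00,
         1.00000000e+00]])}
```

View pics/top0.png

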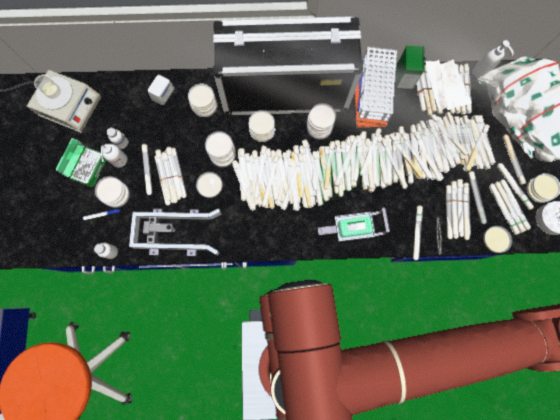

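View pics/scene0.png

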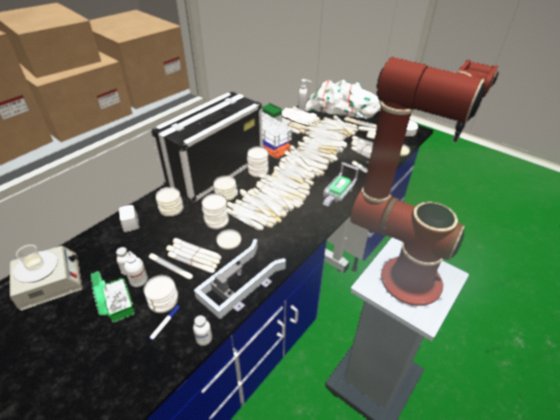

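The top view shows the caddy at about (355,227) with its bar at the right (385,222) and its tongue pointing left. The bay opens to the right with its mouth near (208,230), and the tube heap lies above the lane. Next I'll measure poses from depth.

```bash
cat > m.py <<'E'
from h import *
import sys
z=np.load("pics/top0.npz");a,d=z["a"],z["d"];P=cloud("top",d)
eyes.grab_frame("top")
for n in("caddy","caddy_handle","caddy_nose","castor_l","castor_r","dock","tips","tube","catch"):
    for r in models.regions_of("top",n)[:1]:
        m=r["mask"]&(d>0);Q=P[m]
        print(n,round(r["p"],2),r["pixel"],m.sum(),Q.min(0).round(3),Q.max(0).round(3),np.median(Q,0).round(3))
        np.save("pics/m_%s.npy"%n,m)
big=cv2.resize(a[190:270,120:400][...,::-1],(800,228),interpolation=cv2.INTER_CUBIC)
b2=cv2.resize(a[200:255,310:395][...,::-1],(800,518),interpolation=cv2.INTER_CUBIC)
cv2.imwrite("pics/c1.png",b2)
# tips
m=np.load("pics/m_tips.npy");Q=P[m];Q=Q[Q[:,2]>.055]
print("tips",cv2.minAreaRect(Q[:,:2].astype(np.float32)*1000),Q.mean(0))
# dock rails
reg=P[200:265,120:230].reshape(-1,3);R=reg[(reg[:,2]>.035)&(reg[:,2]<.055)]
print("rails",len(R),R.min(0),R.max(0))
for y0 in np.arange(.2,.62,.03):
    s=R[(R[:,1]>=y0)&(R[:,1]<y0+.03)]
    if len(s)==0: continue
    mid=s[:,0].mean(); xs=np.sort(s[:,0]); g=np.argmax(np.diff(xs)) if len(xs)>1 else 0
    print(round(y0+.015,3),xs[0].round(4),xs[g].round(4),xs[min(g+1,len(xs)-1)].round(4),xs[-1].round(4),len(xs))
reg=P[200:260,370:395].reshape(-1,3);H=reg[reg[:,2]>.085]
print("bar",len(H),H.min(0),H.max(0),H.mean(0))
h=P[195:215,230:330].reshape(-1,3)
print("bench z",np.median(P[240:250,260:310].reshape(-1,3),0))
E
python3 m.py
```

```text
caddy 0.68 [340.1, 230.7] 502 [ 0.407 -0.348 -0.006] [ 0.506 -0.108  0.11 ] [ 0.445 -0.19   0.038]
caddy_handle 0.83 [350.2, 218.4] 439 [ 0.407 -0.354 -0.005] [ 0.521 -0.108  0.11 ] [ 0.454 -0.218  0.038]
caddy_nose 0.74 [357.6, 232.3] 639 [ 0.407 -0.359 -0.008] [ 0.521 -0.108  0.11 ] [ 0.444 -0.233  0.038]
dock 0.79 [156.6, 226.5] 1523 [ 0.376  0.229 -0.005] [0.541 0.532 0.108] [0.459 0.438 0.043]
tips 0.89 [354.2, 228.1] 543 [ 0.417 -0.285  0.038] [ 0.481 -0.175  0.073] [ 0.447 -0.229  0.063]
tube 0.59 [415.5, 234.0] 252 [ 0.336 -0.626 -0.479] [ 0.516 -0.43   0.025] [ 0.421 -0.45   0.017]
tips ((448.9728088378906, -231.81130981445312), (54.53617858886719, 106.71971130371094), 8.726696014404297) [ 0.44897494 -0.23129324  0.06332563]
rails 945 [0.37334583 0.2294972  0.03508767] [0.5704193  0.5716465  0.05497202]
0.215 0.5178 0.5178 0.5178 0.5178 1
0.245 0.3733 0.3974 0.504 0.5268 70
0.275 0.3873 0.4054 0.5002 0.5144 69
0.305 0.3947 0.4054 0.5018 0.5123 69
0.335 0.3958 0.4064 0.5024 0.5139 64
0.365 0.3965 0.4076 0.5044 0.5186 69
0.395 0.3976 0.4582 0.5075 0.5659 68
0.425 0.4016 0.4548 0.5082 0.5664 80
0.455 0.4023 0.4543 0.4852 0.5209 186
0.485 0.4037 0.4435 0.5105 0.5217 80
0.515 0.4048 0.4523 0.4555 0.5258 175
0.545 0.4086 0.4259 0.4396 0.4528 9
0.575 0.5629 0.5661 0.5697 0.5704 5
bar 88 [ 0.22542308 -0.32751239  0.08665447] [0.50253392 0.047094   1.37727146] [ 0.44194849 -0.29070581  0.2040047 ]
bench z [ 4.03854597e-01  6.86855540e-03 -3.13434686e-04]
```

View pics/c1.png

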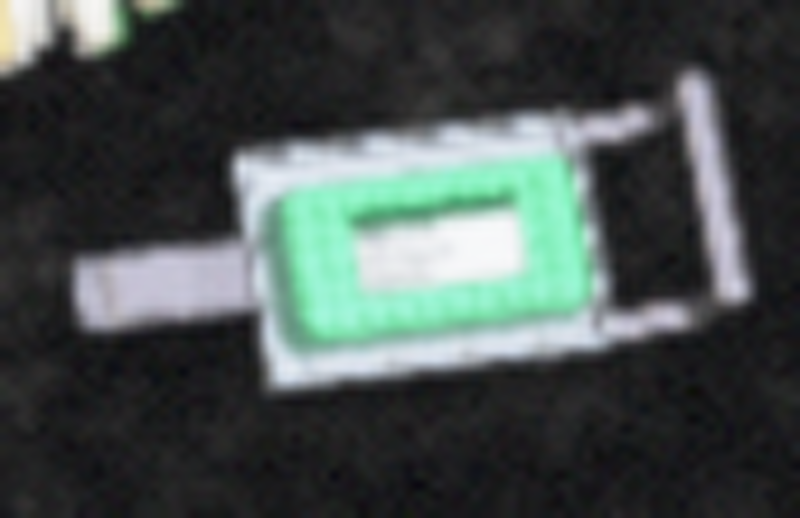

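The crop shows the caddy clearly. The bar runs from about (383.5,208.5) to (388,231.3) in full-frame pixels and the tongue tip is at about (318.5,231). I'll back-project these and fit the dock.

```bash
cat >> h.py <<'E'
def ray(cam,u,v,z):
    p,f=K(cam);T=np.array(p["pose"]);r=T[:3,:3]@np.array([(u-p["cx"])/f,-(v-p["cy"])/f,-1]);o=T[:3,3]
    return o+r*(z-o[2])/r[2]
E
python3 - <<'E'
from h import *
def c(x,y):return 310+(x+.5)/9.41-.5,200+(y+.5)/9.41-.5
r=lambda x,y,z:ray("top",*c(x,y),z)
A=r(692,75,.102);B=r(737,298,.102);N=r(80,293,.031);N=r(78,293,.031)
TL,BL,BR,TR=[r(*q,.046) for q in((235,155),(270,388),(604,340),(570,118))]
print("bar",A,B,(A+B)/2,"nose",N,"tray",TL,BL,BR,TR,sum((TL,BL,BR,TR))/4)
ang=lambda v:np.degrees(np.arctan2(v[1],v[0]))
print("headings: bar",ang(A-B)+90,"nose",ang(N-(A+B)/2),"long",ang(BL-BR),ang(TL-TR),"front",ang(TL-BL)+90)
z=np.load("pics/top0.npz");a,d=z["a"],z["d"]
cv2.imwrite("pics/c2.png",cv2.resize(a[200:262,125:225][...,::-1],(800,496),interpolation=cv2.INTER_CUBIC))
E
```

```text
bar [ 0.50308123 -0.31848952  0.102     ] [ 0.42398213 -0.32687872  0.102     ] [ 0.46353168 -0.32268412  0.102     ] nose [ 0.44397569 -0.10812639  0.031     ] tray [ 0.49048995 -0.16609218  0.046     ] [ 0.40513139 -0.1732376   0.046     ] [ 0.41889808 -0.29418371  0.046     ] [ 0.50058889 -0.28875162  0.046     ] [ 0.45377708 -0.23056628  0.046     ]
headings: bar 96.05412078380364 nose 95.20786892666226 long 96.49374496619907 94.70672702132323 front 94.78511445242172
```

View pics/c2.png

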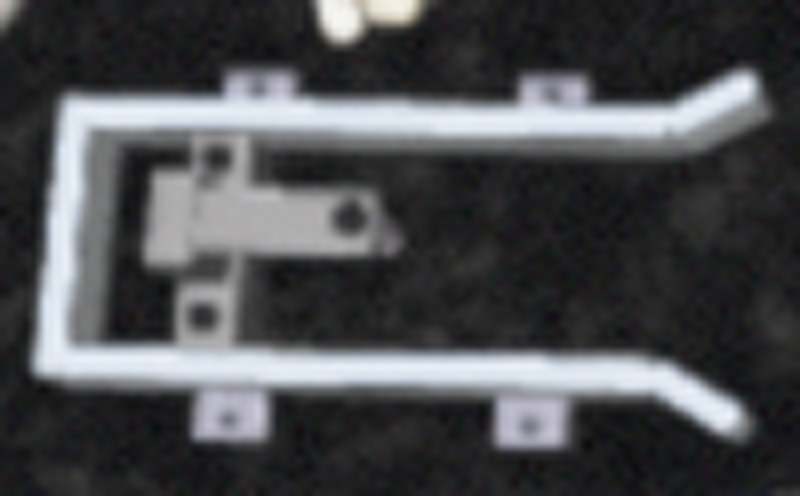

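The bay's inner top edges run from (90,130) to (675,137) and from (75,347) to (650,357) in the crop, with the bends at the right ends.

```bash
python3 - <<'E'
from h import *
def r(x,y,z=.045):return ray("top",125+(x+.5)/8-.5,200+(y+.5)/8-.5,z)[:2]
U0,U1,L0,L1=r(90,130),r(675,137),r(75,347),r(650,357)
ang=lambda v:np.degrees(np.arctan2(v[1],v[0]))
print(U0,U1,L0,L1,"widths",U0[0]-L0[0],U1[0]-L1[0],"head",ang(U0-U1),ang(L0-L1),"mouth",(U1+L1)/2)
print("pin tip", r(352,217,.09), r(398,243,.05),"back corner",r(68,95),r(38,375),ang(r(68,95)-r(38,375))+90)
E
```

```text
[0.51160393 0.51326882] [0.50112078 0.26303906] [0.41833483 0.51515136] [0.40694059 0.27291679] widths 0.09326910587551951 0.0941801890249348 head 87.60104729407587 87.30690480531803 mouth [0.45403069 0.26797793]
pin tip [0.46221185 0.3881612 ] [0.45783299 0.37898811] back corner [0.52722867 0.52343353] [0.40694196 0.53013563] 86.81090519518386
```

Call:
servo_tool(motion=[1,0.4,-0.3,0,0.05,1,0.8,-0.6,0,0.1,1,1,-0.9,0,0.17])

```text
time: 0.98
tool_pos: [0.2346, -0.4752, 0.2314]
tool_rot: [0.0, 0.999, 0.046, 0.0]
contact_force: [-0.4, -0.4, 1.0]
gripper_width: 1.0
grasp_force: 0.0
```

Call:
servo_tool(motion=[1,0.5,-0.4,0,0,1,0.99,-0.83,0,0])

```text
time: 1.23
tool_pos: [0.3223, -0.3869, 0.2317]
tool_rot: [0.0, 0.999, 0.046, 0.0]
contact_force: [0.6, 0.0, 1.0]
gripper_width: 1.0
grasp_force: 0.0
```

Call:
servo_tool(motion=[1,0.5,-0.4,0,0,1,0.95,-0.83,0,0,1,0.95,-0.83,0,0,1,0.95,-0.83,0,0])

```text
time: 1.72
tool_pos: [0.4265, -0.2771, 0.2315]
tool_rot: [0.0, 0.999, 0.048, 0.0]
contact_force: [-0.7, -0.8, 0.2]
gripper_width: 1.005
grasp_force: 0.0
```

```bash
cat >> h.py <<'E'
def wpose(s):
    w,x,y,z=s["tool_rot"];from scipy.spatial.transform import Rotation as R
    T=np.eye(4);T[:3,:3]=R.from_quat([x,y,z,w]).as_matrix();T[:3,3]=s["tool_pos"]
    return T@np.array(eyes.camera_params("wrist")["T_tool_cam"])
def wray(T,u,v,z):
    p,f=K("wrist");r=T[:3,:3]@np.array([(u-p["cx"])/f,-(v-p["cy"])/f,-1]);o=T[:3,3]
    return (o+r*(z-o[2])/r[2])[:2]
E
python3 - <<'E'
from h import *
s=manip.state();a,d=eyes.grab_frame("wrist");T=wpose(s);np.savez("pics/w0.npz",a=a,d=d,T=T)
print(s["tool_pos"],s["tool_rot"],s["joint_vel"])
cv2.imwrite("pics/w0.png",a[...,::-1])
E
```

```text
[ 0.4265127  -0.27714608  0.2314715 ] [1.27138863e-04 9.98827412e-01 4.84126012e-02 6.32060479e-05] [-5.26998900e-02  9.22712013e-05 -7.68082038e-04 -1.82601690e-02
 -9.13245056e-04 -1.25894983e-02]
```

View pics/w0.png

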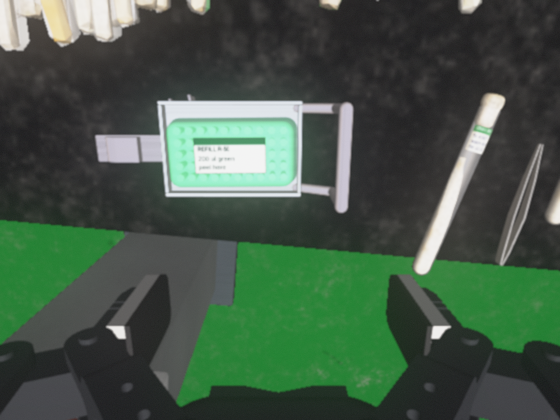

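The wrist view shows the bar from (346,105) to (342,209). The tray corners are near (159,101), (301,101), (300,197) and (164,197), and the tongue tip is at (96,149).

```bash
python3 - <<'E'
from h import *
z=np.load("pics/w0.npz");T=z["T"];d=z["d"]
r=lambda u,v,h:wray(T,u,v,h)
A,B,N=r(345.5,104,.103),r(341.5,210,.103),r(96,149,.033)
q=[r(*c,.046) for c in((159,101),(301,101),(300,197),(164,197))]
ang=lambda v:np.degrees(np.arctan2(v[1],v[0]))
print("bar",A,B,(A+B)/2,"len",np.linalg.norm(A-B),"nose",N,"tray",np.mean(q,0),*q)
print(ang(A-B)+90,ang(N-(A+B)/2),ang(q[0]-q[1]),ang(q[3]-q[2]),ang(q[0]-q[3])+90,ang(q[1]-q[2])+90, np.linalg.norm(N-(A+B)/2))
p,f=K("wrist")
for v,u in((150,344),(130,344),(180,343),(150,125),(120,180),(60,300)):
    D=d[v,u]; print(u,v,D,(T@[(u-p["cx"])/f*D,-(v-p["cy"])/f*D,-D,1])[:3])
E
```

```text
bar [ 0.50146237 -0.31728195] [ 0.4240757  -0.32579069] [ 0.46276903 -0.32153632] len 0.0778530392519559 nose [ 0.44101192 -0.1074895 ] tray [ 0.45314482 -0.23243832] [ 0.48930423 -0.1688337 ] [ 0.50098497 -0.2891924 ] [ 0.41716247 -0.2979059 ] [ 0.40512762 -0.17382129]
96.27452274591268 95.80398353645407 95.54316109374095 95.53973367162104 93.39089657898491 95.93468095963586 0.21514975495391953
344 150 0.2673878 [ 0.46961532 -0.32066483  0.10464496]
344 130 0.26445872 [ 0.48361931 -0.31877953  0.10350726]
343 180 0.27456263 [ 0.44745863 -0.32335641  0.10378643]
125 150 0.32834744 [ 0.44432453 -0.13804767  0.0432484 ]
180 120 0.30916634 [ 0.47592407 -0.18934114  0.05540164]
300 60 0.34766358 [ 5.38135134e-01 -2.86764084e-01 -3.25709172e-04]
```

Call:
servo_tool(motion=[1,0.04,0.28,0,-0.005,1,0.083,0.553,0,-0.01,1,0.083,0.553,0,-0.01,1,0.083,0.553,0,-0.01])

```text
time: 2.28
tool_pos: [0.4408, -0.344, 0.2311]
tool_rot: [-0.0, 0.999, 0.05, -0.0]
contact_force: [0.8, -0.3, -1.1]
gripper_width: 0.997
grasp_force: 0.0
```

Call:
servo_tool(motion=[1,0.2,-0.164,0,0,1,0.2,-0.164,0.3,0,1,0.2,-0.164,0.6,0,1,0.2,-0.164,0.9,0,1,0.2,-0.164,0.9,0])

```text
time: 2.9
tool_pos: [0.4613, -0.3193, 0.1199]
tool_rot: [-0.003, 0.999, 0.051, -0.003]
contact_force: [-1.0, 0.4, 0.7]
gripper_width: 0.997
grasp_force: 0.0
```

```bash
python3 - <<'E'
from h import *
s=manip.state();print(s["tool_pos"],s["tool_rot"],s["joint_vel"].round(3),s["contact_force"])
E
```

```text
[ 0.46128888 -0.31928451  0.11990843] [-0.00261601  0.99870961  0.0506525  -0.00256679] [-0.001 -0.034 -0.07  -0.     0.011 -0.001] [-0.9573186   0.43830166  0.73660076]
```

Call:
servo_tool(motion=[1,0.01,0.02,0.15,0,1,0.01,0.02,0.32,0,1,0.01,0.02,0.32,0,0.3,0.01,0.02,0.32,0,-0.2,0.01,0.02,0.32,0])

```text
time: 3.52
tool_pos: [0.4655, -0.3243, 0.0858]
tool_rot: [0.001, 0.999, 0.051, 0.001]
contact_force: [0.6, -0.0, -0.5]
gripper_width: 0.603
grasp_force: 0.0
```

Call:
servo_tool(motion=[-0.5,0,0,0,0,-0.7,0,0,0,0,-1,0,0,0,0,-1,0,0,0,0,-1,0,0,0,0])

```text
time: 4.15
tool_pos: [0.4653, -0.324, 0.0853]
tool_rot: [0.0, 0.999, 0.051, 0.0]
contact_force: [0.3, 0.4, 2.8]
gripper_width: 0.09
grasp_force: 58.7
```

```bash
python3 - <<'E'
from h import *
s=manip.state();print(s["tool_pos"],s["tool_rot"],s["contact_force"],s["ft_torque"],s["gripper_width"],s["grasp_force"])
E
```

```text
[ 0.46525759 -0.32401891  0.085297  ] [1.80173105e-04 9.98723238e-01 5.05153055e-02 2.55337310e-04] [0.32252004 0.35130718 2.82892909] [0.11175637 0.01132561 0.01839586] 0.0904555269850645 58.66347312927246
```

Call:
servo_tool(motion=[-1,0,-0.03,0,0,-1,0,-0.09,0,0,-1,0,-0.17,0,0,-1,0,-0.25,0,0,-1,0,-0.33,0,0])

```text
time: 4.78
tool_pos: [0.4613, -0.2839, 0.0853]
tool_rot: [0.0, 0.999, 0.051, 0.0]
contact_force: [1.5, -2.6, 4.0]
gripper_width: 0.089
grasp_force: 58.8
```

Call:
servo_tool(motion=[-1,0,-0.08,0,0,-1,0,-0.16,0,0,-1,0,-0.24,0,0,-1,0,-0.32,0,0,-1,0,-0.4,0,0])

```text
time: 5.4
tool_pos: [0.4565, -0.2362, 0.0852]
tool_rot: [0.0, 0.999, 0.051, 0.0]
contact_force: [2.1, -1.4, 4.4]
gripper_width: 0.087
grasp_force: 59.0
```

```bash
cat > plan.py <<'E'
from h import *
def yaw(s): return 2*np.degrees(np.arctan2(s["tool_rot"][2],s["tool_rot"][1]))
if __name__=="__main__":
    s=manip.state();t=s["tool_pos"];h=np.radians(yaw(s)+90);f=np.array([np.cos(h),np.sin(h)]);l=np.array([-f[1],f[0]])
    o=t[:2]+.09*f+.0023*l;rear=o-.045*f
    m=np.array([.454,.268]);g=np.radians(87.4);F=np.array([np.cos(g),np.sin(g)]);L=np.array([-F[1],F[0]])
    print(t,"yaw",yaw(s),"F",s["contact_force"].round(2),"origin",o,"rear",rear,"in dock: rear",(rear-m)@F,(rear-m)@L,"nose",(o+.125*f-m)@F,(o+.125*f-m)@L,"dh",np.degrees(h)-87.4,"vel",abs(s["joint_vel"]).max())
E
python3 plan.py
```

```text
[ 0.4564556  -0.23623062  0.08524395] yaw 5.792080184142203 F [ 2.1  -1.41  4.41] origin [ 0.44508466 -0.14692221] rear [ 0.449626   -0.19169247] in dock: rear -0.45941766550890933 -0.01648352838268481 nose -0.29123793777006773 0.008327339753861992 dh 8.392080184142202 vel 0.11175210930227299
```

Call:
servo_tool(motion=[-1,0,-0.08,0,0,-1,0,-0.17,0,0,-1,0,-0.26,0,0,-1,0,-0.34,0,0,-1,0,-0.4,0,0])

```text
time: 6.02
tool_pos: [0.4516, -0.1883, 0.0852]
tool_rot: [0.0, 0.999, 0.051, 0.0]
contact_force: [2.9, -1.1, 5.1]
gripper_width: 0.092
grasp_force: 59.0
```

```bash
python3 plan.py; python3 - <<'E'
from h import *
s=manip.state();T=wpose(s);a,d=eyes.grab_frame("wrist");np.savez("pics/w1.npz",a=a,d=d,T=T);cv2.imwrite("pics/w1.png",a[...,::-1])
E
```

```text
[ 0.45163844 -0.1883026   0.08523522] yaw 5.801109861728361 F [ 2.88 -1.06  5.12] origin [ 0.44025342 -0.09899598] rear [ 0.44480182 -0.14376553] in dock: rear -0.4117588984190878 -0.009490199494654468 nose -0.24358308290214858 0.015347173055847527 dh 8.401109861728358 vel 0.09071460356999532
```

View pics/w1.png

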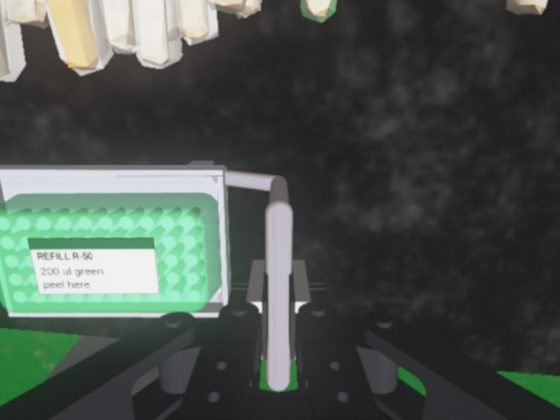

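The bar sits centred and square in the pads (column about 280), and the load lies normally in the tray. Next come the arc waypoints.

```bash
cat > arc.py <<'E'
from h import *
# arc: rear axle follows circle clockwise; TCP at (-.045,-.0023) relative to rear in caddy frame
def arc(total,length,rows,y0=0):
    h=lambda s:np.radians(90-total*s/length)   # local: forward = +Y, heading 90
    def tcp(s):
        if total: R=length/np.radians(total);th=s/R;r=np.array([R*(1-np.cos(th)),R*np.sin(th)])
        else: th=0;r=np.array([0,s])
        f=np.array([np.sin(th),np.cos(th)]);l=np.array([-f[1],f[0]])
        return r-.045*f-.0023*l,th
    P=[tcp(s) for s in np.linspace(0,length,rows+1)]
    for i in range(0,rows,5):
        p0,t0=P[i];out=[]
        for p,t in P[i+1:i+6]:
            d=p-p0;fx=np.array([np.sin(t0),np.cos(t0)]);rt=np.array([fx[1],-fx[0]])
            out.append((round(d@rt/.12,3),round(-d@fx/.12,3),0,round(np.degrees(t-t0)/45,4)))
        print(out)
import sys
arc(*map(float,sys.argv[1:3]),int(sys.argv[3]))
E
python3 arc.py 8.4 .128 13
```

```text
[(np.float64(-0.004), np.float64(-0.082), 0, np.float64(0.0144)), (np.float64(-0.007), np.float64(-0.164), 0, np.float64(0.0287)), (np.float64(-0.009), np.float64(-0.246), 0, np.float64(0.0431)), (np.float64(-0.01), np.float64(-0.328), 0, np.float64(0.0574)), (np.float64(-0.01), np.float64(-0.41), 0, np.float64(0.0718))]
[(np.float64(-0.004), np.float64(-0.082), 0, np.float64(0.0144)), (np.float64(-0.007), np.float64(-0.164), 0, np.float64(0.0287)), (np.float64(-0.009), np.float64(-0.246), 0, np.float64(0.0431)), (np.float64(-0.01), np.float64(-0.328), 0, np.float64(0.0574)), (np.float64(-0.01), np.float64(-0.41), 0, np.float64(0.0718))]
[(np.float64(-0.004), np.float64(-0.082), 0, np.float64(0.0144)), (np.float64(-0.007), np.float64(-0.164), 0, np.float64(0.0287)), (np.float64(-0.009), np.float64(-0.246), 0, np.float64(0.0431))]
```

Call:
servo_tool(motion=[-1,-0.004,-0.08,0,0.014,-1,-0.007,-0.164,0,0.029,-1,-0.009,-0.246,0,0.043,-1,-0.01,-0.328,0,0.057,-1,-0.01,-0.41,0,0.072])

```text
time: 6.7
tool_pos: [0.4452, -0.1396, 0.0852]
tool_rot: [0.0, 1.0, 0.022, 0.0]
contact_force: [2.9, -1.3, 6.4]
gripper_width: 0.091
grasp_force: 59.1
```

Call:
servo_tool(motion=[-1,-0.004,-0.08,0,0.014,-1,-0.007,-0.164,0,0.029,-1,-0.009,-0.246,0,0.043,-1,-0.01,-0.328,0,0.057,-1,-0.01,-0.41,0,0.072])

```text
time: 7.32
tool_pos: [0.4416, -0.0906, 0.0852]
tool_rot: [0.0, 1.0, -0.006, -0.0]
contact_force: [0.9, -1.9, 5.8]
gripper_width: 0.089
grasp_force: 59.2
```

```bash
python3 plan.py
```

```text
[ 0.44161261 -0.09058797  0.08520979] yaw -0.7095994939415686 F [ 0.94 -1.92  5.81] origin [ 0.4404274  -0.00056638] rear [ 0.43987009 -0.04556293] in dock: rear -0.3138811154255053 -0.0001087916485922481 nose -0.14397363676529332 0.005499121985694213 dh 1.8904005060584268 vel 0.2527346503704035
```

Call:
servo_tool(motion=[-1,-0.004,-0.08,0,0.014,-1,-0.007,-0.164,0,0.029,-1,-0.009,-0.246,0,0.043,-1,-0.009,-0.3,0,0.043,-1,-0.009,-0.3,0,0.043])

```text
time: 7.95
tool_pos: [0.4409, -0.0538, 0.085]
tool_rot: [-0.001, 1.0, -0.023, -0.0]
contact_force: [0.9, 1.2, 6.5]
gripper_width: 0.086
grasp_force: 59.2
```

```bash
python3 plan.py; python3 - <<'E'
from h import *
o=[]
for c in("scene","top"):
    a,d=eyes.grab_frame(c);np.savez("pics/%s1.npz"%c,a=a,d=d)
    o.append(a[120:350,120:460] if c=="scene" else a[150:290,110:320])
cv2.imwrite("pics/c3.png",np.hstack([cv2.resize(x[...,::-1],(400,w)) if 0 else cv2.resize(x[...,::-1],(int(x.shape[1]*360/x.shape[0]),360),interpolation=cv2.INTER_CUBIC)[:,:(300 if i==0 else 500)] for i,x in enumerate(o)]))
E
```

```text
[ 0.44090278 -0.053835    0.08503744] yaw -2.6054611621116455 F [0.85 1.24 6.51] origin [0.4426964  0.03617652] rear [ 0.44065078 -0.00877696] in dock: rear -0.27709760120029076 0.0007800503893588326 nose -0.10709760197251561 0.0007638467952116849 dh -0.0054611621116578135 vel 0.006777407031547713
```

View pics/c3.png

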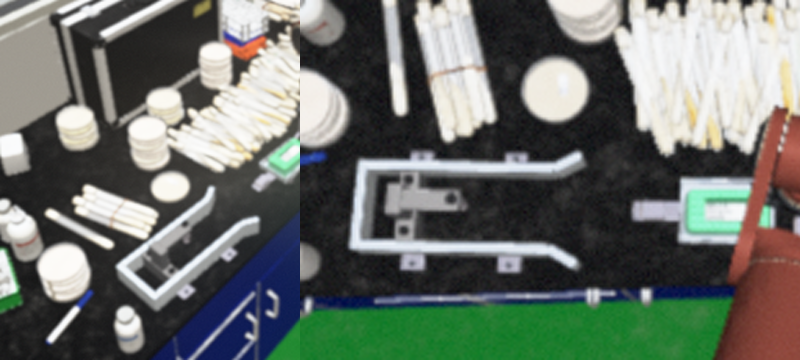

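The top view shows the tongue tip near full-frame (239,232), lined up with the bay. I'll measure the alignment numerically from edge profiles in this same picture.

```bash
python3 - <<'E'
from h import *
z=np.load("pics/top1.npz");a,d=z["a"],z["d"];g=a.mean(2)
def edges(u,v0,v1,th):
    c=g[v0:v1,u];b=c>th;i=np.flatnonzero(b)
    if len(i)==0:return None
    lo,hi=i[0],i[-1]
    e1=lo-(c[lo]-th)/(c[lo]-c[lo-1]) if lo else lo
    e2=hi+(c[hi]-th)/(c[hi]-c[hi+1]) if hi+1<len(c) else hi
    return v0+e1,v0+e2
for u in range(241,256,3):
    e=edges(u,222,242,85)
    if e: A,B=ray("top",u,e[0],.034),ray("top",u,e[1],.034);print("tongue",u,np.round(e,1),A[:2].round(4),((A+B)/2)[:2].round(4))
for u in range(262,284,4):
    e=edges(u,212,252,100)
    if e: A,B=ray("top",u,e[0],.046),ray("top",u,e[1],.046);print("tray",u,np.round(e,1),(A-B)[0].round(4),((A+B)/2)[:2].round(4))
for u in range(150,206,6):   # rails outer edges at top
    c=g[205:255,u]; 
    e=edges(u,195,228,110);e2=edges(u,238,252,110)
    v=lambda e:[ray("top",u,x,.045)[0].round(4) for x in e] if e else None
    print("rail",u,v(e),v(e2),ray("top",u,228,.045)[1].round(3))
E
```

```text
tongue 241 [227.3 235.6] [0.4629 0.1547] [0.4486 0.1549]
tongue 244 [227.  235.5] [0.4636 0.1444] [0.449  0.1446]
tongue 247 [227.3 235.5] [0.4624 0.1342] [0.4483 0.1344]
tongue 250 [227.3 235.6] [0.4621 0.1239] [0.4478 0.1241]
tongue 253 [227.4 235.9] [0.4614 0.1136] [0.4467 0.1139]
tray 262 [218.5 244.5] 0.0893 [0.4447 0.0828]
tray 266 [218.4 244.3] 0.0885 [0.4447 0.0692]
tray 270 [218.4 244.6] 0.0897 [0.4439 0.0557]
tray 274 [218.3 244.6] 0.09 [0.4436 0.0422]
tray 278 [218.6 244.8] 0.0895 [0.4425 0.0286]
tray 282 [218.6 251. ] 0.1105 [0.4316 0.0155]
rail 150 [np.float64(0.5254), np.float64(0.4713)] [np.float64(0.4238), np.float64(0.3895)] 0.463
rail 156 [np.float64(0.5345), np.float64(0.4707)] [np.float64(0.4176), np.float64(0.3889)] 0.443
rail 162 [np.float64(0.5249), np.float64(0.4701)] [np.float64(0.4152), np.float64(0.3977)] 0.422
rail 168 [np.float64(0.582), np.float64(0.5022)] [np.float64(0.4136), np.float64(0.3977)] 0.402
rail 174 [np.float64(0.5814), np.float64(0.5013)] [np.float64(0.4131), np.float64(0.3968)] 0.381
rail 180 [np.float64(0.5807), np.float64(0.5005)] [np.float64(0.4121), np.float64(0.3949)] 0.361
rail 186 [np.float64(0.5801), np.float64(0.4999)] [np.float64(0.4115), np.float64(0.3929)] 0.341
rail 192 [np.float64(0.5293), np.float64(0.4994)] [np.float64(0.4108), np.float64(0.3853)] 0.32
rail 198 [np.float64(0.524), np.float64(0.4988)] [np.float64(0.4093), np.float64(0.3913)] 0.3
rail 204 [np.float64(0.5783), np.float64(0.4966)] [np.float64(0.4085), np.float64(0.3904)] 0.28
```

Call:
servo_tool(motion=[-1,0,-0.01,-0.004,0,-1,0,-0.06,-0.004,0,-1,0,-0.13,-0.004,0,-1,0,-0.21,-0.004,0,-1,0,-0.29,-0.004,0])

```text
time: 8.68
tool_pos: [0.4425, -0.0195, 0.0853]
tool_rot: [0.0, 1.0, -0.023, -0.0]
contact_force: [0.7, -1.7, 3.7]
gripper_width: 0.092
grasp_force: 59.0
```

Call:
servo_tool(motion=[-1,0,-0.08,-0.004,0,-1,0,-0.16,-0.004,0,-1,0,-0.24,-0.004,0,-1,0,-0.32,-0.004,0,-1,0,-0.4,-0.004,0])

```text
time: 9.3
tool_pos: [0.4446, 0.0284, 0.0855]
tool_rot: [-0.0, 1.0, -0.023, -0.0]
contact_force: [1.0, -2.1, 1.3]
gripper_width: 0.089
grasp_force: 58.6
```

Call:
servo_tool(motion=[-1,0,-0.08,0,0,-1,0,-0.16,0,0,-1,0,-0.24,0,0,-1,0,-0.32,0,0,-1,0,-0.4,0,0])

```text
time: 9.93
tool_pos: [0.4469, 0.0763, 0.0857]
tool_rot: [0.0, 1.0, -0.023, -0.0]
contact_force: [0.6, -0.8, -0.7]
gripper_width: 0.089
grasp_force: 58.5
```

```bash
python3 plan.py; python3 - <<'E'
from h import *
a,d=eyes.grab_frame("top");np.savez("pics/top2.npz",a=a,d=d);cv2.imwrite("pics/c4.png",cv2.resize(a[190:270,125:285][...,::-1],(800,400),interpolation=cv2.INTER_CUBIC))
E
```

```text
[0.44690947 0.07630847 0.08565731] yaw -2.618810957247879 F [ 0.64 -0.75 -0.67] origin [0.44872406 0.16631957] rear [0.44666797 0.12136657] in dock: rear -0.1468150871098851 0.0006727553620210535 nose 0.02318490372800599 0.0006169421293210771 dh -0.0188109572478794 vel 0.17234015312086215
```

View pics/c4.png

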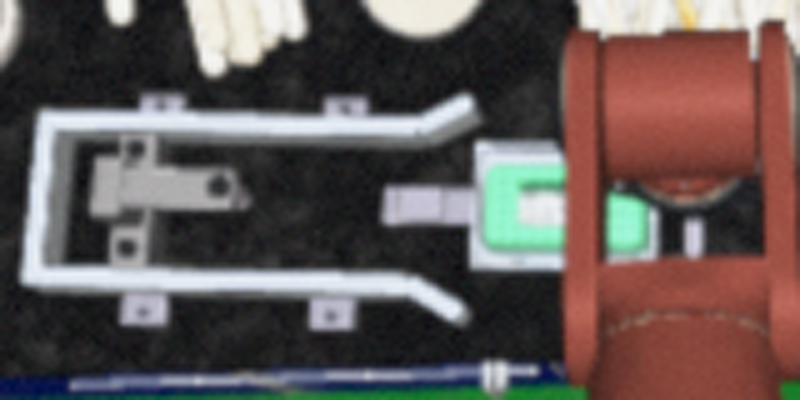

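The tongue (row 205 of the crop, columns 383-475) is centred in the mouth and the tray is square to the rails. I'll keep going.

Call:
servo_tool(motion=[-1,0,-0.08,0,0,-1,0,-0.16,0,0,-1,0,-0.24,0.001,0,-1,0,-0.32,0.001,0,-1,0,-0.4,0.002,0])

```text
time: 10.6
tool_pos: [0.4493, 0.1243, 0.0856]
tool_rot: [-0.0, 1.0, -0.023, -0.0]
contact_force: [0.1, -1.4, -0.8]
gripper_width: 0.092
grasp_force: 58.9
```

Call:
servo_tool(motion=[-1,0,-0.07,0,0,-1,0,-0.14,0,0,-1,0,-0.2,0.001,0,-1,0,-0.26,0.001,0,-1,0,-0.3,0.002,0])

```text
time: 11.22
tool_pos: [0.4511, 0.1601, 0.0856]
tool_rot: [-0.0, 1.0, -0.023, 0.0]
contact_force: [-0.4, -0.6, 0.8]
gripper_width: 0.088
grasp_force: 59.1
```

```bash
python3 plan.py
```

```text
[0.4511191  0.16005659 0.08555727] yaw -2.6114581211016787 F [-0.43 -0.61  0.85] origin [0.45292214 0.25006792] rear [0.45087181 0.20511465] in dock: rear -0.06296251479240945 0.0002722990781808601 nose 0.1070374818082046 0.00023830214872365272 dh -0.01145812110168265 vel 0.07593622539720024
```

Call:
servo_tool(motion=[-1,0,-0.03,0,0,-1,0,-0.06,0,0,-1,0,-0.09,0,0,-1,0,-0.12,0,0,-1,0,-0.14,0,0])

```text
time: 11.85
tool_pos: [0.4518, 0.1766, 0.0855]
tool_rot: [-0.0, 1.0, -0.023, 0.0]
contact_force: [-0.1, -0.7, 0.7]
gripper_width: 0.093
grasp_force: 59.1
```

Call:
servo_tool(motion=[-1,0,-0.02,0,0,-1,0,-0.04,0,0,-1,0,-0.06,0,0,-1,0,-0.08,0,0,-1,0,-0.1,0,0])

```text
time: 12.48
tool_pos: [0.4525, 0.1881, 0.0857]
tool_rot: [0.0, 1.0, -0.023, 0.0]
contact_force: [-0.3, -4.5, 3.9]
gripper_width: 0.09
grasp_force: 59.4
```

Call:
servo_tool(motion=[-1,0,-0.02,0,0,-1,0,-0.04,0,0,-1,0,-0.06,0,0,-1,0,-0.08,0,0,-1,0,-0.1,0,0])

```text
time: 13.1
tool_pos: [0.453, 0.2006, 0.0856]
tool_rot: [-0.0, 1.0, -0.023, 0.0]
contact_force: [1.2, -2.7, 4.0]
gripper_width: 0.09
grasp_force: 59.5
```

Call:
servo_tool(motion=[-1,0,-0.02,0,0,-1,0,-0.04,0,0,-1,0,-0.06,0,0,-1,0,-0.08,0,0,-1,0,-0.09,0,0])

```text
time: 13.72
tool_pos: [0.4535, 0.2114, 0.0855]
tool_rot: [-0.0, 1.0, -0.023, 0.0]
contact_force: [0.7, -1.7, 4.9]
gripper_width: 0.091
grasp_force: 59.5
```

Call:
servo_tool(motion=[-1,0,-0.01,0,0,-1,0,-0.02,0,0,-1,0,-0.03,0,0,-1,0,-0.04,0,0,-1,0,-0.05,0,0])

```text
time: 14.35
tool_pos: [0.4536, 0.2171, 0.0853]
tool_rot: [0.0, 1.0, -0.023, -0.0]
contact_force: [1.7, -1.3, 3.9]
gripper_width: 0.089
grasp_force: 59.4
```

Call:
servo_tool(motion=[-1,0,-0.01,0,0,-1,0,-0.02,0,0,-1,0,-0.03,0,0,-1,0,-0.04,0,0])

```text
time: 14.85
tool_pos: [0.4538, 0.2204, 0.0853]
tool_rot: [0.002, 1.0, -0.023, -0.0]
contact_force: [1.0, -9.6, 6.3]
gripper_width: 0.091
grasp_force: 59.7
```

Call:
servo_tool(motion=[-1,0,-0.008,0,0,-1,0,-0.016,0,0,-1,0,-0.024,0,0])

```text
time: 15.22
tool_pos: [0.4539, 0.2217, 0.0853]
tool_rot: [0.004, 1.0, -0.023, -0.0]
contact_force: [0.5, -14.2, 8.1]
gripper_width: 0.084
grasp_force: 60.0
```

Force on the tool is at 14.2 N, so the buffer has been reached. I'll ease off straight away.

Call:
servo_tool(motion=[-1,0,0.02,0,0,-1,0,0.03,0,0,-1,0,0.03,0,0])

```text
time: 15.6
tool_pos: [0.4537, 0.2199, 0.0853]
tool_rot: [0.001, 1.0, -0.023, -0.0]
contact_force: [0.6, -7.5, 4.0]
gripper_width: 0.09
grasp_force: 59.6
```

```bash
python3 plan.py; python3 - <<'E'
from h import *
a,d=eyes.grab_frame("scene")
cv2.imwrite("pics/c5.png",cv2.resize(a[170:320,180:330][...,::-1],(600,600),interpolation=cv2.INTER_CUBIC))
E
```

```text
[0.4537219  0.21988381 0.08529858] yaw -2.6290101796590535 F [ 0.61 -7.5   3.99] origin [0.45555251 0.30989458] rear [0.45348842 0.26494194] in dock: rear -0.0030781160760657493 0.0003723312531915668 nose 0.1669218621330683 0.0002862563210895191 dh -0.029010179659053392 vel 0.002771025080005923
```

View pics/c5.png

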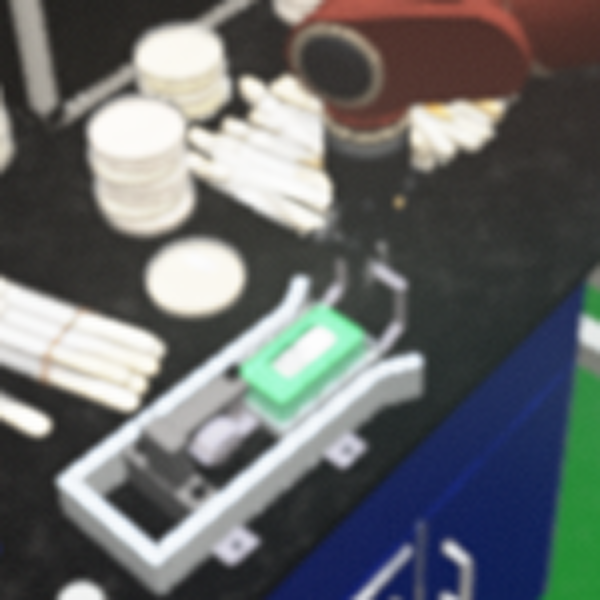

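The caddy is inside the bay with its load lying flat. A gentle backward tug will show whether the catch holds.

Call:
servo_tool(motion=[-1,0,0.008,0,0,-1,0,0.016,0,0,-1,0,0.016,0,0])

```text
time: 16.02
tool_pos: [0.4537, 0.2192, 0.0853]
tool_rot: [0.0, 1.0, -0.023, -0.0]
contact_force: [1.3, -3.1, 3.5]
gripper_width: 0.089
grasp_force: 59.5
```

Call:
servo_tool(motion=[-1,0,0.008,0,0,-1,0,0.008,0,0])

```text
time: 16.27
tool_pos: [0.4536, 0.2187, 0.0853]
tool_rot: [-0.0, 1.0, -0.023, 0.0]
contact_force: [1.2, 0.5, 2.6]
gripper_width: 0.09
grasp_force: 59.4
```

Call:
servo_tool(motion=[-1,0,0.008,0,0,-1,0,0.008,0,0])

```text
time: 16.52
tool_pos: [0.4535, 0.2176, 0.0853]
tool_rot: [-0.0, 1.0, -0.023, -0.0]
contact_force: [2.7, 0.6, 2.5]
gripper_width: 0.088
grasp_force: 59.3
```

Call:
servo_tool(motion=[-1,0,0.007,0,0,-1,0,0.007,0,0])

```text
time: 16.77
tool_pos: [0.4535, 0.2168, 0.0853]
tool_rot: [-0.0, 1.0, -0.023, -0.0]
contact_force: [2.1, 1.9, 2.0]
gripper_width: 0.091
grasp_force: 59.3
```

Call:
servo_tool(motion=[-1,0,0.007,0,0,-1,0,0.007,0,0])

```text
time: 17.02
tool_pos: [0.4534, 0.2163, 0.0853]
tool_rot: [-0.001, 1.0, -0.023, -0.0]
contact_force: [2.8, 4.8, 0.7]
gripper_width: 0.088
grasp_force: 59.3
```

Call:
servo_tool(motion=[-1,0,0.007,0,0,-1,0,0.007,0,0])

```text
time: 17.27
tool_pos: [0.4534, 0.2161, 0.0853]
tool_rot: [-0.002, 1.0, -0.023, 0.0]
contact_force: [2.2, 7.0, -0.5]
gripper_width: 0.087
grasp_force: 59.2
```

The catch holds: the pull built up to 7 N with almost no movement. I'll relax the bar to neutral, open and lift away.

Call:
servo_tool(motion=[-1,0,-0.015,0,0,-1,0,-0.028,0,0,-1,0,-0.028,0,0])

```text
time: 17.65
tool_pos: [0.4536, 0.2178, 0.0854]
tool_rot: [0.001, 1.0, -0.023, -0.0]
contact_force: [2.2, -0.6, 1.8]
gripper_width: 0.093
grasp_force: 59.5
```

Call:
servo_tool(motion=[-0.6,0,0,0,0,-0.3,0,0,0,0,0.1,0,0,0,0,0.3,0,0,0,0,0.3,0,0,0,0])

```text
time: 18.27
tool_pos: [0.4536, 0.2182, 0.0854]
tool_rot: [0.0, 1.0, -0.023, -0.0]
contact_force: [0.7, -0.1, -0.8]
gripper_width: 0.645
grasp_force: 0.0
```

Call:
servo_tool(motion=[0.3,0,0,-0.1,0,0.3,0,0,-0.3,0,0.3,0,0,-0.6,0,0.3,0,0,-0.9,0,0.3,0,0,-1,0])

```text
time: 18.9
tool_pos: [0.4551, 0.2187, 0.2092]
tool_rot: [-0.001, 1.0, -0.023, 0.003]
contact_force: [-0.0, -0.1, -0.0]
gripper_width: 0.65
grasp_force: 0.0
```

Call:
servo_tool(motion=[0.3,-0.2,0.4,0,0,0.3,-0.4,0.9,0,0,0.3,-0.4,0.9,0,0,0.3,-0.4,0.9,0,0])

```text
time: 19.4
tool_pos: [0.4007, 0.1124, 0.2051]
tool_rot: [-0.0, 1.0, -0.023, -0.0]
contact_force: [0.3, 0.7, -0.7]
gripper_width: 0.648
grasp_force: 0.0
```

```bash
python3 - <<'E'
from h import *
s=manip.state();print(s["tool_pos"],s["contact_force"],s["time"])
a,d=eyes.grab_frame("scene");b,e=eyes.grab_frame("top");T=wpose(s);w,_=eyes.grab_frame("wrist")
x=[cv2.resize(q[...,::-1],(400,400),interpolation=cv2.INTER_CUBIC) for q in(a[190:310,190:310],)]
x.append(cv2.resize(w[...,::-1],(400,300)));x[1]=cv2.copyMakeBorder(x[1],0,100,0,0,cv2.BORDER_CONSTANT)
cv2.imwrite("pics/c6.png",np.hstack(x))
E
```

```text
[0.40067084 0.11242499 0.2050736 ] [ 0.29901102  0.70046349 -0.70894904] 19.4
```

View pics/c6.png

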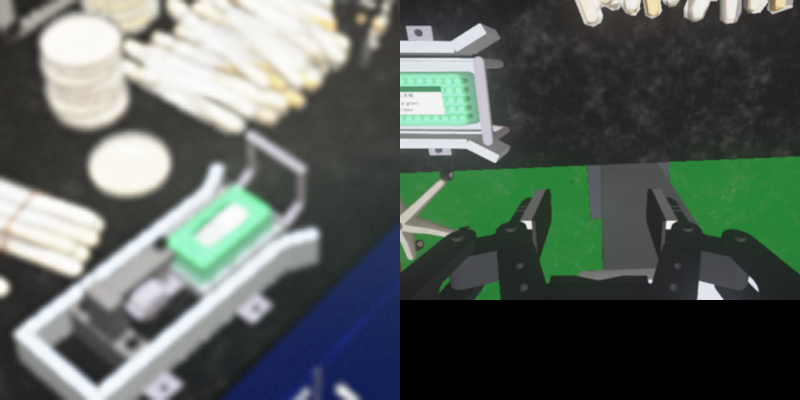

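The caddy is parked between the rails with its load flat in the tray. The gripper is clear of the bar and everything is at rest.

```bash
python3 -c "
from plant import job_done
print(job_done())"
```

```text
the job is handed in; nothing more can be done
None
```

The job is handed in: the caddy is in the bay and the catch held a 7 N backward tug. The load is flat in the tray and the gripper is off the bar. The push on the bay peaked at 14.2 N, under the 15 N limit but above the 7–10 N that was enough. I did not check the castor angles directly; the last 0.27 m was pushed straight, then I pulled the caddy back about 5 mm in the tug test.

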